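# Clamps from the hanger onto the glue-up

### The job

The two boards standing on edge are glued face to face and need clamping. Lift both G-clamps up and off the hanger bar and set them gently astride the boards, spine resting on the top edge and one jaw down each side, square across, one clamp between each of the two pairs of pencil lines; let go of them there. Leave the spray can, the cleaner tub and the tape measure as they stand.

Things in the scene. Friction and masses are not known exactly. Their poses are not given: they have to be found in the camera images.
- hanger: Fixed dark steel clamp hanger; origin under its base plate at bench height, x from front (lip) to back (post), z up. In mm: base plate x -70..100, y +-45, 8 high; post 30 x 30 at x 70..100, top z 174; flat level bar, y +-12, 8 thick, top z 165, from the post to x -111, ending in a lip (x -111..-105) that rises 12 above the bar top.
- boards: Fixed glue-up: two boards face to face on edge in a low plywood cradle; origin at bench height under the middle, x along the boards, z up. In mm: 220 long (x), together 32 thick (y +-16), top edge z 145. Cradle base x +-85, y +-50, 12 high; end blocks 32 high at x +-65..85, y to +-35.
- mark_near (a point): Centre of the top edge between the pair of black pencil lines at the end nearer the robot, boards x = -60 mm (lines 40 mm apart, square across the top edge and a little way down both faces). Axes as the boards.
- mark_far (a point): The same for the pair of lines at boards x = +60 mm.
- clamp_1: Blue G-clamp, 0.75 kg +-20 %, hanging spine up on the bar near its lip. Own x: from spine to open side of the C (down as it hangs); y: along the spine, fixed jaw to screw jaw; z: thickness, 0..14. In mm: spine x -62..-40, y -94..50; fixed jaw y -98..-75 (tip y -98..-64 at x 13..43); centre of mass x -18, y -18, z 7. For the screw side see clamp_2.
- clamp_2: Identical clamp, same frame, behind clamp_1 and turned half round (screw to the other side). Both (mm): screw jaw y 27..51; screw along y from its end at y -5 (x 27..36) out to y 96; bar handle x 2..62 at y 88..94. Free opening between fixed-jaw tip and screw end: y -64..-5. The screw is fixed, it does not turn or slide.
- clamp_1_seat (a point): On clamp_1: point on the inner face of the spine (it rests on bar or boards), at x -40, y -27, z 7 mm of the clamp's frame; axes as the clamp. The spine's top is 22 mm above it. Set on the middle of the boards' thickness, it leaves 6 mm to the screw end and 21 mm to the fixed jaw, and the clamp stays level when let go.
- clamp_2_seat (a point): The same point on clamp_2.
- spray_can: Red spray can, 67 diameter, 208 high, loose, upright; origin under its centre. Stands towards the back between hanger and boards.
- cleaner_tub: White hand-cleaner tub, 97 diameter, 82 high, loose; origin under its centre. Stands at the front between hanger and boards.
- tape: Yellow tape measure, 32 x 81 x 64 mm, loose; origin under its centre. Stands near the front of the bench, to the left.

How it is judged:
By the outcome, as a careful person would: the job done as asked, in the order asked, and still so for the second after the job is handed in, with the robot touching nothing.
It also fails if it takes over 58 s, if anything falls off the work surface, if the arm or the gripper's body presses on something with over 40 N, if the wrist force passes 120 N, or if a joint passes its speed limit or range.

### The arm

A 7-joint arm with a two-finger parallel gripper is mounted at the origin on a cart in front of the work surface, level with it; the furniture and walls round the work are solid. World frame = base frame: x ahead of the robot, y to its left, z up, the work surface at z = 0. Lengths are in m, angles in rad, forces in N, time in s.
With the tool pointing down it reaches from about 0.4 to 0.85 m from the base axis. Payload 4.4 kg.
Tool frame: the origin (TCP) lies midway between the tips of the shut fingers; the grasp point (between the pads) lies 19 mm behind it; z points along the fingers, y is the line along which they close (so a half turn about z gives the same grasp; the last joint's range is limited). The gripper opens to 94 mm and grips with 3 to 60 N. Pads are 16 mm wide; open, the fingers measure 119 mm over their backs; the gripper's body (75 mm by 177 mm) begins 78 mm behind the grasp point.
Start: joints at [-1.309, 0.628, 0.038, 1.517, -0.027, 0.996, -0.02], TCP at [0.209, 0.615, 0.205] pointing down, gripper open.
Joint ranges: [-3.06, 3.06], [-0.37, 2.12], [-1.25, 1.32], [0.18, 2.47], [-1.1, 4.24], [0.23, 1.98], [-2.94, 2.94]. Speed limits (rad/s): [2.57, 2.57, 3.14, 3.14, 3.14, 3.14, 3.14].

### API

Orientations are given as a rotation vector (axis times angle).
In Python, from cell import ctrl, cams, ticket gives the robot as it stands.
- The arm moves only by the tool send_rows, never from a script. Its argument "plan" is a list that holds one entry, the list of rows, each a list of 7 numbers: the shift along the tool's x, y, z in mm, then the turn, a rotation vector about the tool's x, y, z in degrees, then the finger opening in mm, from 0 to 94. In form: [[[tx, ty, tz, ax, ay, az, grip], ...]]. A call has 1 to 20 rows; each row shifts and turns the commanded pose from where the row before left it, along the tool's axes as they then stand; what a row does not reach is not made up. A row lasts 1/8 s, in which the tool goes at most 62.5 mm and 10.7 degrees, less where a joint would pass 70% of its speed; a pose out of reach is approached as far as the arm can. A call with a gripper value outside its range is refused whole. The fingers move at their own pace and stop on an object; the grip force is fixed at half the most. Time passes only in rows, so rows that do not move let the fingers close. It gives the time, the measured TCP pose, the force, the opening and the grip force at its end, in the units of the state.
- ctrl.sense(): the state, without advancing time (a new reading comes with each control period).
- cams.capture(name): name is "scene" or "top" or "wrist"; returns a dict with "img" (384x512x3 uint8, red, green, blue), "depth" (384x512 float32, m along the optical axis (not along the pixel's ray), 0 where there is no reading), "fx", "fy", "cx", "cy" (pixels), "k1" (the pictures are not rectified: a ray, as slopes to the right and down, at radius r is drawn at 1 + k1 r^2 times it, then the intrinsics apply), "pose" (4x4, takes a point from camera to world coordinates); the wrist camera has in their place "T_tool_cam" (4x4, takes a point from camera to tool coordinates, whose origin is the TCP and whose axes are the flange's). Camera axes: x right, y down, z forward; pixel columns grow to the right and rows downward; lengths in m; the calibration is good to about 2 mm. A picture is of the moment at which its call begins: read the wrist's pose just before it.
- ticket.finish_job(): hands the job in; it is judged then, once.
The state is a dict: "t": time; "joint_pos": joint angles; "qd": joint speeds; "joint_torque": joint torques, N m; "eef_pos": TCP position; "ee_rot": TCP orientation; "wrist_force": force on the tool from outside, world axes, zero at the start; "ft_torque": the same for the moment, N m; "gripper_width": finger opening in m; "grip_force": force on a finger pad.
Only numpy, scipy, OpenCV 4.12 (cv2) and the standard library are available. Lean on these libraries where they do the work, as an engineer would, in place of code of your own. Each camera call takes 0.05 s, during which the arm holds its last target. There are 200 camera calls.

## Working session

There is one attempt and no reset: what is moved stays moved. The work goes in short steps, Python scripts to look and compute and a tool call to move; the robot and the scene stay as the last step left them, time stands still between calls to the robot, and variables do not carry over. Pictures are saved under pics/ and viewed, at most 10 in all, crops included, and the job is handed in when it is done.

Besides the shell and the picture viewer there is one more tool, called as a command line: name --argument value ..., lists and objects as JSON in quotes. send_rows: Moves the arm, as the interface text tells. Its arguments: {"type":"object","properties":{"plan":{"type":"array"}},"required":["plan"]}

```bash
ls; mkdir -p pics; cat > h.py <<'E'
import numpy as np,cv2
from scipy.spatial.transform import Rotation as R
from cell import ctrl,cams
def cap(n):
    s=ctrl.sense(); c=cams.capture(n)
    if 'T_tool_cam' in c:
        T=np.eye(4);T[:3,:3]=R.from_rotvec(s['ee_rot']).as_matrix();T[:3,3]=s['eef_pos'];c['pose']=T@c['T_tool_cam']
    return c
def rays(c,uv):
    K=np.array([[c['fx'],0,c['cx']],[0,c['fy'],c['cy']],[0,0,1.]])
    p=cv2.undistortPoints(np.array(uv,float).reshape(-1,1,2),K,np.array([c['k1'],0,0,0.])).reshape(-1,2)
    return np.c_[p,np.ones(len(p))]
def plane(c,uv,z):
    d=rays(c,uv)@c['pose'][:3,:3].T;o=c['pose'][:3,3]
    return o+d*((z-o[2])/d[:,2])[:,None]
def cloud(c):
    h,w=c['depth'].shape;u,v=np.meshgrid(np.arange(w),np.arange(h))
    P=rays(c,np.c_[u.ravel(),v.ravel()])*c['depth'].reshape(-1,1)
    return (P@c['pose'][:3,:3].T+c['pose'][:3,3]).reshape(h,w,3)
def save(n,img): cv2.imwrite('pics/'+n+'.png',img[:,:,::-1])
E
python3 - <<'E'
from h import *
s=ctrl.sense();print(s['t'],s['eef_pos'],s['ee_rot'],s['gripper_width'])
a=cap('scene');b=cap('top');np.set_printoptions(precision=3,suppress=True)
print(a['pose'],b['pose'])
w=cap('wrist');print(w['T_tool_cam'])
save('scene',a['img']);save('top',b['img'])
E
```

```text
pics
0.0 [0.20903878 0.6147772  0.20458706] [-5.12584076e-01 -3.09922218e+00  2.85477803e-03] 0.094122129204918
[[ 0.878 -0.324  0.352  0.23 ]
 [-0.478 -0.625  0.618 -0.58 ]
 [ 0.019 -0.711 -0.703  0.736]
 [ 0.     0.     0.     1.   ]] [[-0.341 -0.828  0.446  0.13 ]
 [-0.94   0.297 -0.167  0.065]
 [ 0.007 -0.476 -0.879  0.957]
 [ 0.     0.     0.     1.   ]]
[[ 0.001 -0.957 -0.29   0.086]
 [ 1.     0.001  0.001 -0.   ]
 [-0.001 -0.29   0.957 -0.179]
 [ 0.     0.     0.     1.   ]]
```

View pics/scene.png

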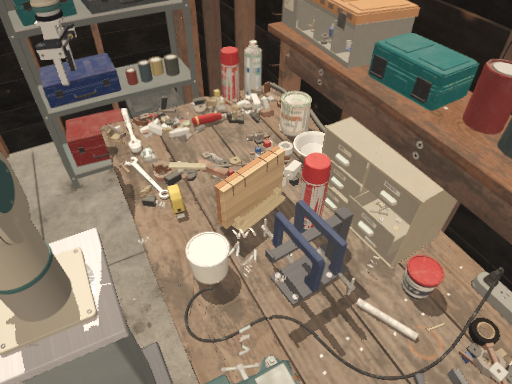

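View pics/top.png

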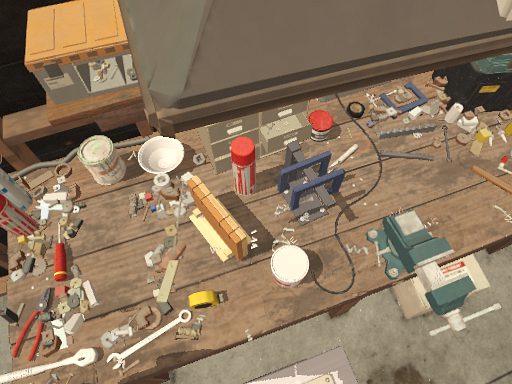

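The scene view shows the boards (~255,190), the clamps on the hanger (~310,250), the can at (315,185) and the tub at (208,258). The top view shows the boards' top edge from about (190,185) to (245,255) and the clamp spines at about (303,165) and (318,190). A dark overhang covers the back of the top view. Next I measure.

```bash
python3 - <<'E'
from h import *
np.set_printoptions(precision=3,suppress=True)
for n in('scene','top'):
    c=cap(n);P=cloud(c);I=c['img'];hsv=cv2.cvtColor(I,cv2.COLOR_RGB2HSV).astype(int)
    X,Y,Z=P[...,0],P[...,1],P[...,2];ok=c['depth']>0
    roi=ok&(X>.3)&(X<.95)&(Y>-.45)&(Y<.3)
    blue=roi&(hsv[...,0]>105)&(hsv[...,0]<130)&(hsv[...,1]>70)&(Z>.10)
    def rect(m,l):
        q=P[m][:,:2].astype(np.float32)
        r=cv2.minAreaRect(q*1000);print(l,len(q),np.round(r[0],1),np.round(r[1],1),round(r[2],1),'zmed',np.median(P[m][:,2]).round(4))
    top=blue&(Z>.175)
    k,lab,st,ce=cv2.connectedComponentsWithStats(top.astype(np.uint8),connectivity=4)
    for i in range(1,k):
        if st[i,4]>60: rect(lab==i,'spine')
    z=Z[blue];print('bluez',np.percentile(z,[1,50,90,99]))
    bd=roi&(Z>.138)&(Z<.152)&(hsv[...,0]<25)&(hsv[...,1]>60)&(Y>-.2)
    k,lab,st,ce=cv2.connectedComponentsWithStats(bd.astype(np.uint8))
    for i in range(1,k):
        if st[i,4]>60: rect(lab==i,'board')
    dark=roi&(Z>.155)&(Z<.178)&(hsv[...,1]<70)&(Y<-.05)&(X<.85)
    k,lab,st,ce=cv2.connectedComponentsWithStats(dark.astype(np.uint8))
    for i in range(1,k):
        if st[i,4]>30: rect(lab==i,'dark')
    red=roi&((hsv[...,0]<6)|(hsv[...,0]>174))&(hsv[...,1]>120)&(Z>.19)&(Z<.23)
    if red.sum():rect(red,'can')
    wh=roi&(hsv[...,1]<50)&(hsv[...,2]>150)&(Z>.07)&(Z<.095)&(X<.65)
    if wh.sum():rect(wh,'tub')
    # overhead things
    hi=ok&(Z>.25)&(X>.2)&(X<1.5)&(abs(Y)<.6)
    print('high',P[hi].min(0),P[hi].max(0),hi.sum())
    hi=ok&(Z>.25)&(X>.2)&(X<.95)&(Y<.35)&(Y>-.6);print('hi near',hi.sum(),P[hi].min(0) if hi.any() else 0)
    if n=='top':print('dark overhang',P[60,250],P[90,200],P[20,300],P[130,180],P[80,400])
    x0,y0,x1,y1=(250,180,370,310) if n=='scene' else (170,120,360,280)
    save('crop_'+n,cv2.resize(I[y0:y1,x0:x1],None,fx=4,fy=4,interpolation=cv2.INTER_CUBIC))
E
```

```text
Traceback (most recent call last):
IndexError: index -1 is out of bounds for axis 0 with size 0
```

```bash
python3 - <<'E'
from h import *
np.set_printoptions(precision=3,suppress=True)
for n,pts in(('scene',[(250,190),(300,265),(320,225),(316,160),(208,240),(250,290)]),('top',[(215,215),(303,165),(318,190),(243,145),(290,262),(250,60),(200,90),(420,60)])):
    c=cap(n);P=cloud(c);hsv=cv2.cvtColor(c['img'],cv2.COLOR_RGB2HSV)
    for u,v in pts:print(n,(u,v),P[v,u],hsv[v,u],c['depth'][v,u])
    x0,y0,x1,y1=(210,140,370,310) if n=='scene' else (170,120,360,280)
    save('crop_'+n,cv2.resize(c['img'][y0:y1,x0:x1],None,fx=3.5,fy=3.5,interpolation=cv2.INTER_CUBIC))
E
```

```text
scene (250, 190) [0.532 0.011 0.092] [ 16 107 170] 0.9250535
scene (300, 265) [ 0.56  -0.194  0.006] [ 13  31 131] 0.8681339
scene (320, 225) [ 0.569 -0.225  0.181] [117  29  78] 0.72940683
scene (316, 160) [ 0.657 -0.077  0.208] [  3 143 238] 0.83290863
scene (208, 240) [ 0.379 -0.079  0.079] [ 30  21 255] 0.8244648
scene (250, 290) [ 0.426 -0.195 -0.   ] [ 15  80 124] 0.8253726
top (215, 215) [0.525 0.039 0.147] [ 15 157 234] 0.89283
top (303, 165) [ 0.563 -0.208  0.189] [116  42 103] 0.91397923
top (318, 190) [ 0.496 -0.223  0.165] [ 13  37 130] 0.90798783
top (243, 145) [ 0.663 -0.082  0.204] [  4 171 240] 0.9239487
top (290, 262) [ 0.37  -0.104  0.077] [ 26  29 255] 0.90881896
top (250, 60) [0.288 0.014 0.813] [ 15  71 119] 0.20615306
top (200, 90) [0.282 0.046 0.806] [ 15  71 118] 0.2035309
top (420, 60) [ 0.28  -0.107  0.786] [13 89 86] 0.2460185
```

View pics/crop_top.png

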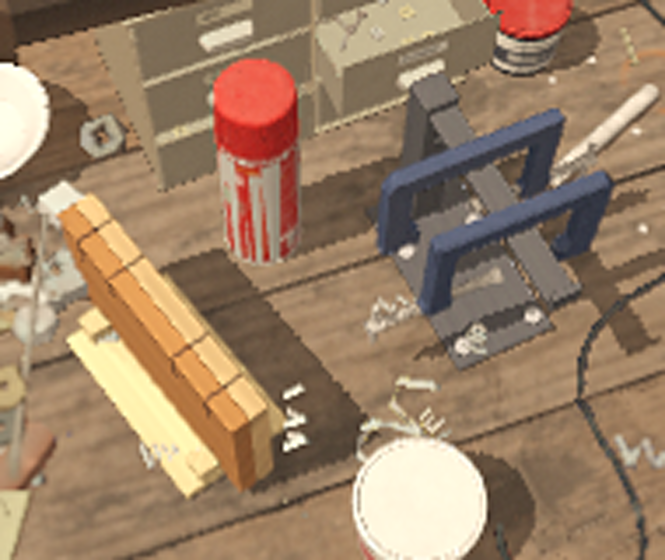

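View pics/crop_scene.png

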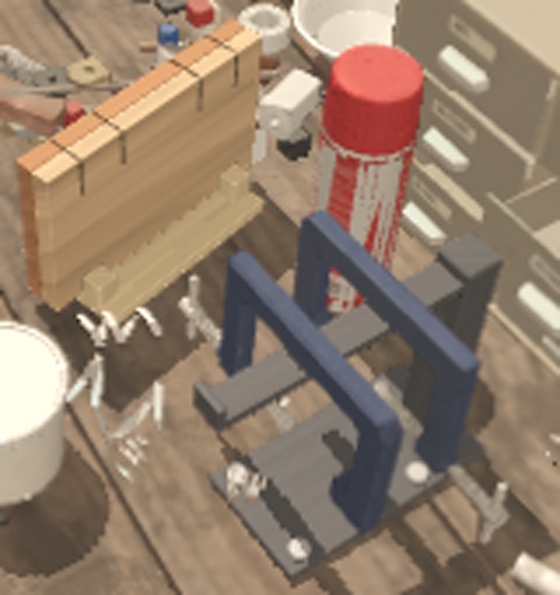

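The crops show two pairs of pencil lines on the boards' top edge. Both clamps sit on the bar, with clamp_2's screw handle on the -y side and clamp_1's on the +y (board) side. The hue mask needs a lower saturation threshold.

```bash
cat > m.py <<'E'
from h import *
np.set_printoptions(precision=1,suppress=True)
def rect(P,m,l):
    q=P[m][:,:2].astype(np.float32)
    r=cv2.minAreaRect(q*1000);b=cv2.boxPoints(r);print(l,len(q),np.round(r[0],1),np.round(r[1],1),round(r[2],1),'z',np.percentile(P[m][:,2],[10,50,90])*1000,'corners',b.round(0).tolist())
def comps(P,m,l,mn=60):
    k,lab,st,ce=cv2.connectedComponentsWithStats(m.astype(np.uint8))
    for i in range(1,k):
        if st[i,4]>mn: rect(P,lab==i,l)
E
python3 - <<'E'
from m import *
for n in('scene','top'):
    c=cap(n);P=cloud(c);I=c['img'];hsv=cv2.cvtColor(I,cv2.COLOR_RGB2HSV).astype(int)
    X,Y,Z=P[...,0],P[...,1],P[...,2];ok=c['depth']>0
    roi=ok&(X>.3)&(X<.95)&(Y>-.45)&(Y<.3)
    print(n)
    blue=roi&(hsv[...,0]>105)&(hsv[...,0]<130)&(hsv[...,1]>60)&(X<.7)&(Y<0)
    comps(P,blue&(Z>.181),'spine');comps(P,blue&(Z>.05),'clamp')
    comps(P,roi&(Z>.139)&(Z<.151)&(hsv[...,0]<25)&(hsv[...,1]>60)&(Y>-.15)&(X<.7),'board')
    comps(P,roi&(Z>.16)&(Z<.178)&(hsv[...,1]<60)&(Y<-.1)&(X<.75)&~blue,'bar',20)
    comps(P,roi&(Z>.19)&(Z<.23)&((hsv[...,0]<6)|(hsv[...,0]>174))&(hsv[...,1]>120),'can')
    comps(P,roi&(Z>.075)&(Z<.09)&(hsv[...,1]<50)&(hsv[...,2]>150)&(X<.6),'tub')
E
```

```text
scene
board 863 [547.3  33.4] [219.9  34.4] 19.0 z [142.9 145.3 146.7] corners [[438.0, 14.0], [449.0, -19.0], [657.0, 53.0], [646.0, 86.0]]
bar 431 [ 552.2 -221.7] [ 43.9 149.5] 8.3 z [163.3 166.7 175.5] corners [[520.0, -151.0], [541.0, -299.0], [585.0, -292.0], [563.0, -145.0]]
bar 339 [ 623.7 -215.9] [31.  60.7] 89.0 z [163.8 168.4 174.6] corners [[593.0, -231.0], [654.0, -232.0], [654.0, -201.0], [594.0, -200.0]]
bar 609 [ 478.9 -238.7] [ 70.4 146.6] 9.5 z [163.4 165.9 176.1] corners [[432.0, -172.0], [456.0, -317.0], [526.0, -305.0], [501.0, -161.0]]
can 485 [658.1 -81.5] [57.7 60.5] 57.4 z [195.3 207.2 208.9] corners [[617.0, -90.0], [668.0, -122.0], [699.0, -74.0], [648.0, -41.0]]
tub 1256 [ 367.2 -101.3] [96.1 93.2] 65.2 z [77.6 79.3 81.4] corners [[305.0, -125.0], [389.0, -164.0], [430.0, -77.0], [345.0, -38.0]]
top
board 1046 [547.1  33.8] [220.6  33.3] 18.6 z [142.8 144.8 146.7] corners [[437.0, 14.0], [448.0, -17.0], [657.0, 53.0], [646.0, 85.0]]
bar 225 [ 621.  -215.9] [62.7 30.4] 3.0 z [163.4 167.5 174.7] corners [[589.0, -202.0], [590.0, -233.0], [653.0, -229.0], [652.0, -199.0]]
bar 253 [ 549.5 -219.1] [ 42.7 145.9] 2.9 z [162.9 166.1 175.6] corners [[525.0, -147.0], [532.0, -293.0], [574.0, -291.0], [567.0, -145.0]]
bar 280 [ 474.5 -227.3] [64.8 99.3] 3.1 z [163.1 165.4 174.7] corners [[439.0, -180.0], [445.0, -279.0], [510.0, -275.0], [504.0, -176.0]]
can 450 [657.8 -79.1] [59.1 59.6] 69.9 z [197.4 206.9 209.2] corners [[620.0, -97.0], [676.0, -117.0], [696.0, -62.0], [640.0, -41.0]]
tub 1109 [ 367.6 -101. ] [93.4 95.4] 66.4 z [77.  79.2 81.6] corners [[305.0, -125.0], [393.0, -163.0], [430.0, -77.0], [343.0, -39.0]]
```

```bash
python3 - <<'E'
from m import *
for n in('scene','top'):
    c=cap(n);P=cloud(c);I=c['img']
    X,Y,Z=P[...,0],P[...,1],P[...,2]
    roi=(c['depth']>0)&(X>.4)&(X<.7)&(Y>-.4)&(Y<-.125)
    f=I.astype(int);bl=(f[...,2]>f[...,0]+12)
    print(n)
    m=roi&(Z>.179)&(Z<.2)&bl
    k,lab,st,ce=cv2.connectedComponentsWithStats(m.astype(np.uint8))
    for i in range(1,k):
        if st[i,4]<60: continue
        rect(P,lab==i,'spine'); q=P[lab==i][:,:2]*1000
        e=np.linalg.svd(q-q.mean(0),full_matrices=False)[2][0];print('  line dir deg',np.degrees(np.arctan2(e[1],e[0])),'mean',q.mean(0))
    comps(P,roi&(Z>.06)&(Z<.15)&bl,'jaws',30)
    comps(P,roi&(Z>.155)&(Z<.178)&~bl,'bar',20)
E
```

```text
scene
spine 323 [ 572.5 -222.1] [ 13.4 141.4] 6.3 z [185.2 186.6 188. ] corners [[558.0, -153.0], [574.0, -293.0], [587.0, -292.0], [571.0, -151.0]]
  line dir deg -84.69413441824908 mean [ 572.7 -226.8]
spine 498 [ 513.  -232.2] [ 15.6 143.7] 5.1 z [181.8 186.1 188. ] corners [[499.0, -161.0], [512.0, -305.0], [527.0, -303.0], [514.0, -160.0]]
  line dir deg -84.95801014534966 mean [ 511.5 -235.8]
jaws 46 [ 568.7 -168.8] [9.5 7.2] 12.8 z [104.5 120.2 142.7] corners [[563.0, -166.0], [565.0, -173.0], [574.0, -171.0], [573.0, -164.0]]
jaws 116 [ 502.7 -172.3] [ 9.1 18.9] 41.2 z [102.2 123.8 143.7] corners [[493.0, -168.0], [506.0, -182.0], [512.0, -176.0], [500.0, -162.0]]
jaws 35 [ 577.7 -293.3] [7.9 4. ] 7.3 z [100.2 125.9 144.1] corners [[574.0, -292.0], [574.0, -296.0], [582.0, -295.0], [581.0, -291.0]]
jaws 192 [ 511.9 -291.9] [ 9.1 30.5] 22.7 z [ 92.8 116.6 143.2] corners [[502.0, -280.0], [514.0, -308.0], [522.0, -304.0], [510.0, -276.0]]
bar 453 [ 550.2 -221.2] [ 39.3 147.5] 5.9 z [161.4 166.2 175.8] corners [[523.0, -150.0], [538.0, -297.0], [577.0, -293.0], [562.0, -146.0]]

[... 673 characters left out ...]
1]
jaws 92 [ 515.3 -286.4] [13.3 28.5] 0.1 z [ 99.8 116.3 142.5] corners [[509.0, -272.0], [509.0, -301.0], [522.0, -301.0], [522.0, -272.0]]
jaws 78 [ 502.6 -166.4] [24.9  9.9] 77.4 z [ 98.5 119.9 143.8] corners [[495.0, -177.0], [505.0, -180.0], [510.0, -155.0], [501.0, -153.0]]
bar 239 [ 621.  -215.8] [62.4 30.5] 5.1 z [163.2 167.5 174.7] corners [[589.0, -203.0], [591.0, -234.0], [653.0, -228.0], [651.0, -198.0]]
bar 267 [ 547.9 -221.5] [ 39.4 144.7] 5.0 z [161.9 166.3 174.9] corners [[522.0, -151.0], [535.0, -295.0], [574.0, -292.0], [561.0, -148.0]]
bar 281 [ 474.3 -225.1] [65.1 93. ] 2.6 z [162.7 165.2 173.4] corners [[440.0, -180.0], [444.0, -273.0], [509.0, -270.0], [505.0, -177.0]]
```

send_rows --plan '[[[0, 0, -40, 0, 0, 9.45, 94], [0, 0, -40, 0, 0, 9.45, 94], [0, 0, -40, 0, 0, 9.45, 94], [0, 0, 0, 0, 0, 9.45, 94], [0, 0, 0, 0, 0, 9.45, 94], [0, 0, 0, 0, 0, 9.45, 94], [0, 0, 0, 0, 0, 9.45, 60]]]'

```text
t: 1.38
eef_pos: [0.2091, 0.6154, 0.3256]
ee_rot: [-2.127, -2.312, 0.0]
wrist_force: [-0.8, 0.3, -0.1]
gripper_width: 0.0872
grip_force: 0.0
```

send_rows --plan '[[[-54, 14, 0, 0, 0, 0, 50], [-54, 14, 0, 0, 0, 0, 50], [-54, 14, 0, 0, 0, 0, 50], [-54, 14, 0, 0, 0, 0, 50], [-54, 14, 0, 0, 0, 0, 50], [-54, 14, 0, 0, 0, 0, 50], [-54, 14, 0, 0, 0, 0, 50], [-54, 14, 0, 0, 0, 0, 50], [-54, 14, 0, 0, 0, 0, 50], [-54, 14, 0, 0, 0, 0, 50], [-54, 14, 0, 0, 0, 0, 50], [-54, 14, 0, 0, 0, 0, 50], [-54, 14, 0, 0, 0, 0, 50], [-54, 14, 0, 0, 0, 0, 50], [-54, 14, 0, 0, 0, 0, 50], [-40, 14, 0, 0, 0, 0, 50], [0, 0, 0, 0, 0, 0, 50], [0, 0, 0, 0, 0, 0, 50]]]'

```text
t: 3.62
eef_pos: [0.5072, -0.2107, 0.3252]
ee_rot: [-2.12, -2.317, -0.001]
wrist_force: [0.8, -0.4, -0.4]
gripper_width: 0.0502
grip_force: 0.0
```

```bash
python3 - <<'E'
from m import *
s=ctrl.sense();print(s['t'],s['eef_pos']*1000 if hasattr(s['eef_pos'],'shape') else s['eef_pos'],R.from_rotvec(s['ee_rot']).as_matrix().round(3).tolist(),s['joint_pos'],s['gripper_width'],s['wrist_force'])
c=cap('wrist');save('w1',c['img']);P=cloud(c);f=c['img'].astype(int)
Z=P[...,2];bl=(f[...,2]>f[...,0]+12)&(c['depth']>0)&(P[...,1]<-.1)&(P[...,1]>-.4)
comps(P,bl&(Z>.179)&(Z<.2),'spine')
g=~bl&(c['depth']>0)&(Z>.155)&(Z<.18)&(P[...,1]>-.3)&(P[...,1]<-.15);comps(P,g,'bar',40)
g=~bl&(c['depth']>0)&(Z>.06)&(Z<.13)&(abs(P[...,0]-.54)<.08)&(P[...,1]<-.05);comps(P,g,'screw?',20)
E
```

```text
3.625 [ 507.2 -210.7  325.2] [[-0.089, 0.996, -0.001], [0.996, 0.089, 0.001], [0.001, -0.001, -1.0]] [-0.1  0.4  0.7  1.6 -0.3  1.2  0.7] 0.05021115327033317 [ 0.8 -0.4 -0.4]
spine 1174 [ 571.4 -204.1] [ 13.3 117. ] 5.0 z [184.6 186.3 187.5] corners [[560.0, -146.0], [570.0, -263.0], [583.0, -262.0], [573.0, -145.0]]
spine 1368 [ 513.  -228.4] [ 12.1 140.8] 5.1 z [185.4 186.7 187.8] corners [[501.0, -159.0], [513.0, -299.0], [525.0, -298.0], [513.0, -158.0]]
bar 1028 [ 542.8 -208.2] [ 47.1 113.4] 4.4 z [163.7 165.1 173. ] corners [[515.0, -153.0], [524.0, -267.0], [571.0, -263.0], [562.0, -150.0]]
bar 1226 [ 746.4 -224.9] [149.   23.8] 86.5 z [158.8 169.  178.2] corners [[730.0, -299.0], [754.0, -300.0], [763.0, -151.0], [739.0, -150.0]]
bar 1421 [ 618.2 -215.1] [69.1 29.8] 4.2 z [163.9 166.  174.3] corners [[583.0, -203.0], [585.0, -232.0], [654.0, -227.0], [652.0, -198.0]]
bar 1137 [ 475.1 -231.8] [61.9 24.2] 5.8 z [163.7 164.9 173. ] corners [[443.0, -223.0], [446.0, -247.0], [507.0, -241.0], [505.0, -217.0]]
screw? 254 [ 504.6 -134.9] [12.7 47.8] 5.3 z [ 95.8  97.7 100.8] corners [[496.0, -112.0], [500.0, -159.0], [513.0, -158.0], [509.0, -111.0]]
screw? 113 [ 565.6 -161.9] [10.8 33.9] 2.8 z [ 90.3 104.5 124.5] corners [[559.0, -145.0], [561.0, -179.0], [572.0, -179.0], [570.0, -145.0]]
screw? 161 [ 576.8 -275.9] [38.4 10.4] 82.5 z [ 93.8  98.4 121.7] corners [[569.0, -294.0], [579.0, -296.0], [584.0, -258.0], [574.0, -256.0]]
```

View pics/w1.png

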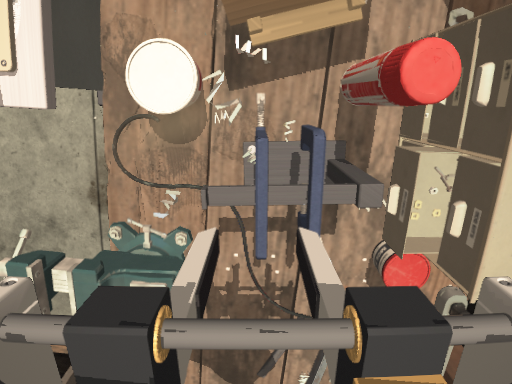

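The wrist view shows clamp_1's spine at columns 255-268 with its screw toward the boards, and clamp_2 to the right of it. Both measurements agree, so I grip clamp_1 above its centre of mass, keeping the fingertips 3 mm above the bar.

send_rows --plan '[[[-15, 3.6, 0, 0, 0, 0, 50], [0, 0, 40, 0, 0, 0, 50], [0, 0, 40, 0, 0, 0, 50], [0, 0, 40, 0, 0, 0, 50], [0, 0, 20, 0, 0, 0, 50], [0, 0, 12, 0, 0, 0, 50], [0, 0, 5, 0, 0, 0, 50], [0, 0, 0, 0, 0, 0, 50], [0, 0, 0, 0, 0, 0, 5], [0, 0, 0, 0, 0, 0, 5], [0, 0, 0, 0, 0, 0, 5], [0, 0, 0, 0, 0, 0, 5], [0, 0, 0, 0, 0, 0, 5], [0, 0, 0, 0, 0, 0, 5]]]'

```text
t: 5.42
eef_pos: [0.5127, -0.2261, 0.1687]
ee_rot: [2.121, 2.317, 0.001]
wrist_force: [0.5, 0.7, 1.3]
gripper_width: 0.0137
grip_force: 30.0
```

send_rows --plan '[[[0, 0, -6, 0, 0, 0, 5], [0, 0, -15, 0, 0, 0, 5], [0, 0, -30, 0, 0, 0, 5], [0, 0, -40, 0, 0, 0, 5], [0, 0, -40, 0, 0, 0, 5], [0, 0, -20, 0, 0, 0, 5], [0, 0, 0, 0, 0, 0, 5], [0, 0, 0, 0, 0, 0, 5]]]'

```text
t: 6.42
eef_pos: [0.5115, -0.2255, 0.3185]
ee_rot: [-2.12, -2.316, 0.001]
wrist_force: [-0.1, 1.0, -6.4]
gripper_width: 0.0137
grip_force: 30.0
```

```bash
python3 - <<'E'
from m import *
s=ctrl.sense();T=np.array(s['eef_pos'])*1000;Rm=R.from_rotvec(s['ee_rot']).as_matrix()
print(s['t'],T,s['wrist_force'],s['ft_torque'],s['gripper_width'])
for n in('scene','top','wrist'):
    c=cap(n);P=cloud(c);f=c['img'].astype(int);Z=P[...,2]
    bl=(f[...,2]>f[...,0]+12)&(c['depth']>0)&(np.abs(P[...,1]+.23)<.1)&(np.abs(P[...,0]-.515)<.03)
    m=bl&(Z>.285)&(Z<.345)
    comps(P,m,n+' spine'); q=(P[m]*1000-T)@Rm
    if len(q)>30:print('toolx range',np.percentile(q[:,0],[1,99]),'tooly',np.median(q[:,1]),'top z vs x slope',np.polyfit(q[q[:,2]<np.percentile(q[:,2],60)][:,0],q[q[:,2]<np.percentile(q[:,2],60)][:,2],1), 'yaw',np.polyfit(q[:,0],q[:,1],1))
    if n=='top': save('lift',c['img'])
E
```

```text
6.425 [ 511.5 -225.5  318.5] [-0.1  1.  -6.4] [-0.  0.  0.] 0.013650553975385324
scene spine 227 [ 506.  -181.9] [13.6 38.6] 4.1 z [291.3 321.2 337.6] corners [[498.0, -163.0], [501.0, -202.0], [514.0, -201.0], [511.0, -162.0]]
scene spine 661 [ 513.6 -265.4] [14.8 81.1] 3.4 z [298.6 329.7 336.6] corners [[504.0, -225.0], [509.0, -306.0], [523.0, -305.0], [519.0, -224.0]]
toolx range [-79.5  60.2] tooly -5.882248853406687 top z vs x slope [ -0.  -15.8] yaw [ 0. -4.]
wrist spine 4134 [ 509.9 -214.9] [ 13.2 116. ] 5.2 z [334.9 336.2 337.3] corners [[498.0, -158.0], [509.0, -273.0], [522.0, -272.0], [511.0, -157.0]]
toolx range [-44.9  68.3] tooly -0.6266652502056603 top z vs x slope [ -0.  -18.1] yaw [ 0.  -0.8]
```

View pics/lift.png

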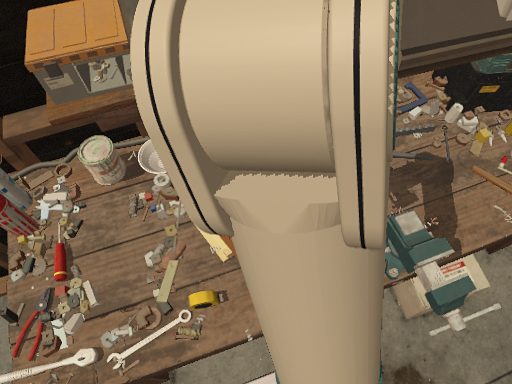

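Clamp_1 hangs level in the grip, and the top view is blocked by the arm. I turn it 13.7° and carry it to the far mark.

send_rows --plan '[[[0, 0, 0, 0, 0, -3.7, 5], [0, 0, 0, 0, 0, -6, 5], [0, 0, 0, 0, 0, -4, 5], [15, 11, 0, 0, 0, 0, 5], [30, 21.9, 0, 0, 0, 0, 5], [40, 29.2, 0, 0, 0, 0, 5], [40, 29.2, 0, 0, 0, 0, 5], [40, 29.2, 0, 0, 0, 0, 5], [40, 29.2, 0, 0, 0, 0, 5], [25, 18.3, 0, 0, 0, 0, 5], [12.8, 9.3, 0, 0, 0, 0, 5], [0, 0, 0, 0, 0, 0, 5], [0, 0, 0, 0, 0, 0, 5], [0, 0, 0, 0, 0, 0, 5]]]'

```text
t: 8.32
eef_pos: [0.6019, 0.0588, 0.3198]
ee_rot: [1.833, 2.551, -0.001]
wrist_force: [0.4, -0.1, -5.6]
gripper_width: 0.0134
grip_force: 30.0
```

```bash
python3 - <<'E'
from m import *
s=ctrl.sense();T=np.array(s['eef_pos'])*1000;Rm=R.from_rotvec(s['ee_rot']).as_matrix()
print(s['t'],T,s['wrist_force'],s['gripper_width'],Rm.round(3).tolist())
for n in('wrist','scene'):
    c=cap(n);P=cloud(c);f=c['img'].astype(int);Z=P[...,2];ok=c['depth']>0
    hsv=cv2.cvtColor(c['img'],cv2.COLOR_RGB2HSV).astype(int)
    bd=ok&(Z>.139)&(Z<.151)&(hsv[...,0]<25)&(hsv[...,1]>60)&(P[...,1]>-.06)&(P[...,1]<.12)&(P[...,0]<.68)
    comps(P,bd,n+' board')
    bl=(f[...,2]>f[...,0]+12)&ok&(Z>.3)&(Z<.345)&(P[...,0]<.68)&(P[...,0]>.5)&(np.abs(P[...,1]-.05)<.12)
    comps(P,bl,n+' spine')
    q=(P[bl]*1000-T)@Rm;print('tool spine',np.percentile(q,[1,50,99],axis=0).tolist())
    if n=='wrist':save('w2',c['img'])
E
```

```text
8.325 [601.9  58.8 319.8] [ 0.4 -0.1 -5.6] 0.013378292043963522 [[-0.319, 0.948, 0.0], [0.948, 0.319, -0.001], [-0.001, -0.0, -1.0]]
wrist board 3323 [515.9  23.7] [153.   32.8] 18.5 z [143.7 144.8 145.8] corners [[438.0, 15.0], [449.0, -16.0], [594.0, 32.0], [583.0, 64.0]]
wrist board 797 [635.   63.7] [36.3 32.2] 18.2 z [143.7 144.8 145.8] corners [[613.0, 73.0], [623.0, 43.0], [657.0, 54.0], [647.0, 85.0]]
wrist spine 3628 [597.6  69.3] [ 13.  113.8] 18.8 z [336.9 337.9 338.9] corners [[573.0, 121.0], [610.0, 13.0], [622.0, 18.0], [585.0, 125.0]]
tool spine [[-43.49363821707097, -7.04579959202813, -19.917778475416945], [23.864582666505132, -0.6606763809010646, -18.155841047844486], [67.33613537002445, 5.4622040240331415, -15.741009682934845]]
scene board 860 [548.2  33.7] [221.6  34.9] 18.2 z [142.9 145.2 146.6] corners [[438.0, 16.0], [448.0, -18.0], [659.0, 52.0], [648.0, 85.0]]
scene board 137 [ 47.  -33.6] [78.8 16.7] 51.9 z [141.6 145.5 150. ] corners [[16.0, -59.0], [29.0, -70.0], [78.0, -8.0], [65.0, 3.0]]
scene spine 184 [586.9  99.4] [16.6 43.3] 19.2 z [306.6 329.2 338.9] corners [[572.0, 117.0], [586.0, 76.0], [602.0, 82.0], [588.0, 123.0]]
scene spine 323 [612.4  19.5] [14.8 79.4] 17.4 z [310.2 329.6 337.4] corners [[593.0, 55.0], [617.0, -21.0], [631.0, -16.0], [608.0, 60.0]]
tool spine [[-78.90606007048316, -9.350035045883258, -19.77052782916716], [-29.53236178146767, -6.336631505587735, -9.65588798646761], [61.835650486297716, 4.519236632461574, 18.49078159478584]]
```

View pics/w2.png

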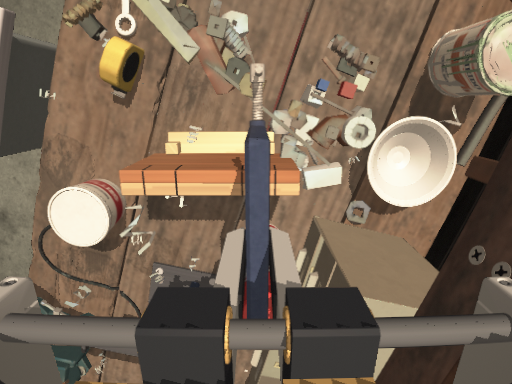

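The wrist view shows the clamp spine crossing the boards at the far pair, square to them, with the board edge at rows 155-192. I correct by about 3 mm and descend to just above jaw entry.

send_rows --plan '[[[2.7, 0.6, 20, 0, 0, 0, 5], [0, 0, 35, 0, 0, 0, 5], [0, 0, 20, 0, 0, 0, 5], [0, 0, 0, 0, 0, 0, 5], [0, 0, 0, 0, 0, 0, 5]]]'

```text
t: 9.05
eef_pos: [0.6027, 0.0631, 0.2456]
ee_rot: [1.829, 2.552, 0.002]
wrist_force: [0.2, 0.1, -6.3]
gripper_width: 0.0134
grip_force: 30.0
```

send_rows --plan '[[[-1, -1, 20, 0, 0, 0, 5], [0, 0, 30, 0, 0, 0, 5], [0, 0, 25, 0, 0, 0, 5], [0, 0, 12, 0, 0, 0, 5], [0, 0, 0, 0, 0, 0, 5], [0, 0, 0, 0, 0, 0, 5]]]'

```text
t: 9.8
eef_pos: [0.6024, 0.0622, 0.1588]
ee_rot: [1.828, 2.552, 0.003]
wrist_force: [0.1, 0.1, -6.2]
gripper_width: 0.0134
grip_force: 30.0
```

```bash
python3 - <<'E'
from m import *
s=ctrl.sense();T=np.array(s['eef_pos'])*1000;Rm=R.from_rotvec(s['ee_rot']).as_matrix()
print(s['t'],T,s['wrist_force'],Rm.round(3).tolist())
c=cap('wrist');P=cloud(c);f=c['img'].astype(int);Z=P[...,2];ok=c['depth']>0
hsv=cv2.cvtColor(c['img'],cv2.COLOR_RGB2HSV).astype(int)
bd=ok&(Z>.139)&(Z<.15)&(hsv[...,0]<25)&(hsv[...,1]>60)&(P[...,1]>-.06)&(P[...,1]<.12)&(P[...,0]<.68)
q=(P*1000-T)@Rm; q[...,:2]-=0
for i,a in((0,'left'),(1,'right')):
    m=bd&((q[...,1]<-15) if i==0 else (q[...,1]>15))
    if m.sum()>50:print(a,m.sum(),'board edge tool x',np.percentile(q[m][:,0],[2,98]),'y',np.percentile(q[m][:,1],[.5,99.5]))
bl=(f[...,2]>f[...,0]+12)&ok&(Z>.16)&(np.abs(q[...,1])<15)
print('spine',np.percentile(q[bl],[1,50,99],axis=0).tolist())
# pencil lines: dark pixels on board
V=hsv[...,2]
mm=ok&(np.abs(Z-.145)<.005)&(np.abs(q[...,0]+9)<10)
for lo in range(-170,70,3):
    k=mm&(q[...,1]>=lo)&(q[...,1]<lo+3)
    if k.sum()>3: print(lo,int(np.median(V[k])),end='; ')
E
```

```text
9.8 [602.4  62.2 158.8] [ 0.1  0.1 -6.2] [[-0.322, 0.947, 0.003], [0.947, 0.322, 0.0], [-0.001, 0.003, -1.0]]
left 8436 board edge tool x [-23.5   7.2] y [-169.2  -17.9]
right 1644 board edge tool x [-24.4   6.7] y [15.5 48.4]
spine [[-42.55113472343974, -7.088610173515962, -19.840221834921202], [25.8287572490259, -0.6661882267773926, -18.176642259317003], [67.46097530044484, 5.398777032818612, -15.727621815847645]]
-170 215; -167 231; -164 231; -161 230; -158 215; -155 231; -152 228; -149 231; -146 224; -143 86; -140 216; -137 232; -134 219; -131 219; -128 231; -125 220; -122 230; -119 220; -116 231; -113 229; -110 229; -107 221; -104 212; -101 177; -98 224; -95 226; -92 226; -89 229; -86 227; -83 223; -80 229; -77 226; -74 228; -71 228; -68 229; -65 223; -62 223; -59 223; -56 228; -53 223; -50 223; -47 223; -44 223; -41 223; -38 223; -35 223; -32 223; -29 222; -26 220; -23 193; 19 217; 22 218; 25 221; 28 221; 31 220; 34 231; 37 220; 40 220; 43 220; 46 219;
```

The board middle and lines match to within 1 mm, so I lower it onto the edge gently.

send_rows --plan '[[[0, 0, 3, 0, 0, 0, 5], [0, 0, 3, 0, 0, 0, 5], [0, 0, 1.5, 0, 0, 0, 5], [0, 0, 1, 0, 0, 0, 5], [0, 0, 0, 0, 0, 0, 5], [0, 0, 0, 0, 0, 0, 5]]]'

```text
t: 10.6
eef_pos: [0.6012, 0.0623, 0.149]
ee_rot: [-1.829, -2.554, -0.0]
wrist_force: [-0.3, -0.4, -6.5]
gripper_width: 0.0142
grip_force: 30.0
```

send_rows --plan '[[[0, 0, 0.7, 0, 0, 0, 5], [0, 0, 0, 0, 0, 0, 5], [0, 0, 0, 0, 0, 0, 5]]]'

```text
t: 10.98
eef_pos: [0.6013, 0.0624, 0.1487]
ee_rot: [1.829, 2.554, 0.001]
wrist_force: [-0.7, -0.2, -0.3]
gripper_width: 0.0137
grip_force: 30.0
```

Force has dropped to about zero, so the clamp is seated. I let go and rise, then check.

send_rows --plan '[[[0, 0, 0, 0, 0, 0, 20], [0, 0, 0, 0, 0, 0, 44], [0, 0, 0, 0, 0, 0, 44], [0, 0, 0, 0, 0, 0, 44], [0, 0, -20, 0, 0, 0, 44], [0, 0, -45, 0, 0, 0, 50], [0, 0, -50, 0, 0, 0, 50], [0, 0, -50, 0, 0, 0, 50], [0, 0, 0, 0, 0, 0, 50], [0, 0, 0, 0, 0, 0, 50]]]'

```text
t: 12.22
eef_pos: [0.6007, 0.0625, 0.3126]
ee_rot: [-1.829, -2.553, 0.001]
wrist_force: [-0.2, 0.3, -0.6]
gripper_width: 0.0497
grip_force: 0.0
```

```bash
python3 - <<'E'
from m import *
s=ctrl.sense();T=np.array(s['eef_pos'])*1000;Rm=R.from_rotvec(s['ee_rot']).as_matrix()
print(s['t'],T,s['wrist_force'],Rm.round(3).tolist())
c=cap('wrist');P=cloud(c);f=c['img'].astype(int);Z=P[...,2];ok=c['depth']>0
O=np.array([547.6,33.9,0]);a=np.radians(18.6);B=np.array([[np.cos(a),-np.sin(a),0],[np.sin(a),np.cos(a),0],[0,0,1]])
q=(P*1000-O)@B
bl=(f[...,2]>f[...,0]+12)&ok&(Z>.155)&(Z<.18)&(np.abs(q[...,0]-60)<25)&(np.abs(q[...,1])<120)
print('spine in board frame',np.percentile(q[bl],[1,50,99],axis=0).tolist(),'dx/dy',np.polyfit(q[bl][:,1],q[bl][:,0],1),'dz/dy',np.polyfit(q[bl][:,1],q[bl][:,2],1))
hsv=cv2.cvtColor(c['img'],cv2.COLOR_RGB2HSV).astype(int)
bd=ok&(Z>.139)&(Z<.15)&(hsv[...,0]<25)&(hsv[...,1]>60)&(np.abs(q[...,0])<130)&(np.abs(q[...,1])<40)
print('board',np.percentile(q[bd],[.5,50,99.5],axis=0).tolist())
x,y=np.array([572.0,-220.0]),0
E
```

```text
12.225 [600.7  62.5 312.6] [-0.2  0.3 -0.6] [[-0.322, 0.947, -0.001], [0.947, 0.322, 0.0], [0.001, -0.001, -1.0]]
spine in board frame [[53.73535896637759, -60.28393006910964, 164.18913462032918], [59.62549316791293, 13.725972376323075, 166.66168153489764], [65.14186925379221, 75.5245751617709, 168.2885387667144]] dx/dy [ 0.  59.5] dz/dy [ -0.  166.6]
board [[-107.73128064071385, -15.704493775834202, 140.37149702195347], [-4.412299615506905, 0.92884090941441, 144.8142415430016], [109.33346056238231, 16.34807458471582, 146.79992385721624]]
```

Clamp_1 sits at boards x = 59.5 mm, square and level. Now clamp_2.

send_rows --plan '[[[0, 0, 0, 0, 0, 4.7, 50], [0, 0, 0, 0, 0, 5, 50], [0, 0, 0, 0, 0, 4, 50], [-40, -7.5, 0, 0, 0, 0, 50], [-50, -9.3, 0, 0, 0, 0, 50], [-50, -9.3, 0, 0, 0, 0, 50], [-50, -9.3, 0, 0, 0, 0, 50], [-50, -9.3, 0, 0, 0, 0, 50], [-44, -8.2, 0, 0, 0, 0, 50], [0, 0, 0, 0, 0, 0, 50], [0, 0, 0, 0, 0, 0, 50]]]'

```text
t: 13.65
eef_pos: [0.5733, -0.2241, 0.3117]
ee_rot: [-2.119, -2.316, 0.0]
wrist_force: [0.3, 0.2, 0.3]
gripper_width: 0.0501
grip_force: 0.0
```

```bash
python3 - <<'E'
from m import *
s=ctrl.sense();T=np.array(s['eef_pos'])*1000;Rm=R.from_rotvec(s['ee_rot']).as_matrix()
print(s['t'],T,Rm.round(3).tolist())
for n in('wrist','scene'):
    c=cap(n);P=cloud(c);f=c['img'].astype(int);Z=P[...,2];ok=c['depth']>0
    q=(P*1000-T)@Rm
    bl=(f[...,2]>f[...,0]+12)&ok&(Z>.179)&(Z<.192)&(np.abs(q[...,1])<30)&(np.abs(q[...,0])<120)
    if bl.sum()>20:print(n,bl.sum(),'spine tool',np.percentile(q[bl],[1,50,99],axis=0).tolist(),np.polyfit(q[bl][:,0],q[bl][:,1],1)*100)
E
```

```text
13.65 [ 573.3 -224.1  311.7] [[-0.089, 0.996, -0.002], [0.996, 0.089, 0.002], [0.002, -0.002, -1.0]]
wrist 1617 spine tool [[-64.03908259211997, -5.9197881737136475, 123.22841927803368], [13.58631251148331, 0.3375244564695994, 125.16266023171343], [75.77242296681368, 6.499508129321367, 130.78482277877998]] [-0.1 21.8]
scene 320 spine tool [[-68.09569548042346, -6.0264412478161455, 122.70106886451708], [-6.423519648062797, -0.7740978884668603, 125.16479498127141], [70.14969791804299, 5.726998286179978, 127.87055586285443]] [ -0.7 -57.4]
```

The grip point sits at clamp y ≈ -18 (fixed end at +76, screw end at -68), so no sideways correction is needed.

send_rows --plan '[[[0, 0, 40, 0, 0, 0, 50], [0, 0, 40, 0, 0, 0, 50], [0, 0, 30, 0, 0, 0, 50], [0, 0, 18, 0, 0, 0, 50], [0, 0, 10, 0, 0, 0, 50], [0, 0, 5, 0, 0, 0, 50], [0, 0, 0, 0, 0, 0, 50], [0, 0, 0, 0, 0, 0, 5], [0, 0, 0, 0, 0, 0, 5], [0, 0, 0, 0, 0, 0, 5], [0, 0, 0, 0, 0, 0, 5], [0, 0, 0, 0, 0, 0, 5], [0, 0, 0, 0, 0, 0, 5]]]'

```text
t: 15.38
eef_pos: [0.5738, -0.2253, 0.1704]
ee_rot: [2.121, 2.317, 0.0]
wrist_force: [-0.2, 0.9, 1.7]
gripper_width: 0.0134
grip_force: 30.0
```

send_rows --plan '[[[0, 0, -6, 0, 0, 0, 5], [0, 0, -15, 0, 0, 0, 5], [0, 0, -30, 0, 0, 0, 5], [0, 0, -40, 0, 0, 0, 5], [0, 0, -40, 0, 0, 0, 5], [0, 0, -20, 0, 0, 0, 5], [0, 0, 0, 0, 0, -3.7, 5], [0, 0, 0, 0, 0, -6, 5], [0, 0, 0, 0, 0, -4, 5], [15, 0, 0, 0, 0, 0, 5], [30, -0.4, 0, 0, 0, 0, 5], [45, -0.4, 0, 0, 0, 0, 5], [45, -0.4, 0, 0, 0, 0, 5], [45, -0.4, 0, 0, 0, 0, 5], [35, -0.3, 0, 0, 0, 0, 5], [20, 0, 0, 0, 0, 0, 5], [10, 0, 0, 0, 0, 0, 5], [0, 0, 0, 0, 0, 0, 5], [0, 0, 0, 0, 0, 0, 5]]]'

```text
t: 17.75
eef_pos: [0.4932, 0.005, 0.3214]
ee_rot: [1.831, 2.552, -0.0]
wrist_force: [-0.2, -0.7, -6.1]
gripper_width: 0.0136
grip_force: 30.0
```

```bash
cat > chk.py <<'E'
from m import *
s=ctrl.sense();T=np.array(s['eef_pos'])*1000;Rm=R.from_rotvec(s['ee_rot']).as_matrix()
print(s['t'],T,s['wrist_force'],s['gripper_width'],Rm.round(3).tolist())
c=cap('wrist');P=cloud(c);f=c['img'].astype(int);Z=P[...,2];ok=c['depth']>0
hsv=cv2.cvtColor(c['img'],cv2.COLOR_RGB2HSV).astype(int);q=(P*1000-T)@Rm
bd=ok&(Z>.139)&(Z<.15)&(hsv[...,0]<25)&(hsv[...,1]>60)&(np.abs(q[...,1])<190)&(np.abs(q[...,0])<60)
for a,m in(('left',bd&(q[...,1]<-15)),('right',bd&(q[...,1]>15)&(q[...,1]<95)),('right2',bd&(q[...,1]>135))):
    if m.sum()>50:print(a,m.sum(),'board tool x',np.percentile(q[m][:,0],[2,98]),'y',np.percentile(q[m][:,1],[.5,99.5]))
bl=(f[...,2]>f[...,0]+12)&ok&(q[...,2]<-10)&(np.abs(q[...,1])<15)
print('spine',np.percentile(q[bl],[1,50,99],axis=0).tolist(),'tilt',np.polyfit(q[bl][:,0],q[bl][:,2],1)*100)
E
python3 chk.py
```

```text
17.75 [493.2   5.  321.4] [-0.2 -0.7 -6.1] 0.013610360418349314 [[-0.32, 0.947, 0.0], [0.947, 0.32, -0.001], [-0.001, 0.0, -1.0]]
left 722 board tool x [-4.2 26.2] y [-48.4 -16. ]
right 1749 board tool x [-4.3 26.2] y [15.1 94.5]
right2 760 board tool x [-5.3 26.7] y [135.3 170.7]
spine [[-44.45261538631845, -6.807392726583257, -17.71918167274692], [26.548048783696935, -0.6425625989688075, -16.14634508627431], [76.37700077217887, 5.670385491746676, -11.50091538449122]] tilt [    1.3 -1631.4]
```

send_rows --plan '[[[1.6, 1.3, 20, 0, 0, 0, 5], [0, 0, 35, 0, 0, 0, 5], [0, 0, 20, 0, 0, 0, 5], [0, 0, 0, 0, 0, 0, 5], [0, 0, 0, 0, 0, 0, 5]]]'

```text
t: 18.42
eef_pos: [0.4946, 0.0073, 0.2471]
ee_rot: [1.83, 2.552, 0.001]
wrist_force: [-0.8, -0.3, -6.4]
gripper_width: 0.0139
grip_force: 30.0
```

```bash
python3 chk.py
```

```text
18.425 [494.6   7.3 247.1] [-0.8 -0.3 -6.4] 0.01394257951569787 [[-0.321, 0.947, 0.002], [0.947, 0.321, -0.0], [-0.001, 0.001, -1.0]]
left 1210 board tool x [-6.8 24.5] y [-50.6 -15.1]
right 2683 board tool x [-6.8 24.4] y [15.7 94.6]
right2 1040 board tool x [-6.7 24.6] y [135.1 168.1]
spine [[-44.531386951095875, -6.778265467726114, -17.770903372595864], [26.73908801207291, -0.6397784718251418, -16.166815839539595], [75.48144132159285, 5.652219882696247, -12.301270931490865]] tilt [    1.2 -1633.9]
```

send_rows --plan '[[[0, -0.6, 20, 0, 0, 0, 5], [0, 0, 30, 0, 0, 0, 5], [0, 0, 22, 0, 0, 0, 5], [0, 0, 12, 0, 0, 0, 5], [0, 0, 4, 0, 0, 0, 5], [0, 0, 0, 0, 0, 0, 5], [0, 0, 0, 0, 0, 0, 5]]]'

```text
t: 19.35
eef_pos: [0.4938, 0.0078, 0.159]
ee_rot: [1.829, 2.553, 0.002]
wrist_force: [0.3, 0.7, -6.2]
gripper_width: 0.0138
grip_force: 30.0
```

```bash
python3 chk.py
```

```text
19.35 [493.8   7.8 159. ] [ 0.3  0.7 -6.2] 0.013820471250982942 [[-0.322, 0.947, 0.002], [0.947, 0.322, 0.0], [-0.0, 0.002, -1.0]]
left 2148 board tool x [-7.1 23.8] y [-50.1 -15.1]
right 4958 board tool x [-7.1 23.6] y [15.5 94.6]
right2 1567 board tool x [-7.6 23.1] y [140.4 169.2]
spine [[-43.3658800322981, -6.761952562980195, -17.741202477040748], [29.818705582047876, -0.6589955500353899, -16.143025220332547], [75.87417160514039, 5.535137227850081, -12.03555200157508]] tilt [    1.3 -1637.6]
```

send_rows --plan '[[[-0.5, 0, 3, 0, 0, 0, 5], [0, 0, 2.5, 0, 0, 0, 5], [0, 0, 1.2, 0, 0, 0, 5], [0, 0, 0.7, 0, 0, 0, 5], [0, 0, 0, 0, 0, 0, 5], [0, 0, 0, 0, 0, 0, 5]]]'

```text
t: 20.15
eef_pos: [0.4933, 0.0074, 0.1509]
ee_rot: [1.83, 2.554, 0.0]
wrist_force: [-0.1, -0.0, -6.2]
gripper_width: 0.0135
grip_force: 30.0
```

send_rows --plan '[[[0, 0, 0.7, 0, 0, 0, 5], [0, 0, 0, 0, 0, 0, 5], [0, 0, 0, 0, 0, 0, 5]]]'

```text
t: 20.52
eef_pos: [0.4934, 0.0073, 0.1504]
ee_rot: [1.829, 2.554, 0.0]
wrist_force: [-0.3, 0.2, -1.8]
gripper_width: 0.0138
grip_force: 30.0
```

send_rows --plan '[[[0, 0, 0.3, 0, 0, 0, 5], [0, 0, 0, 0, 0, 0, 5], [0, 0, 0, 0, 0, 0, 20], [0, 0, 0, 0, 0, 0, 44], [0, 0, 0, 0, 0, 0, 44], [0, 0, 0, 0, 0, 0, 44], [0, 0, -20, 0, 0, 0, 44], [0, 0, -45, 0, 0, 0, 50], [0, 0, -50, 0, 0, 0, 50], [0, 0, -50, 0, 0, 0, 50], [-40, 0, 0, 0, 0, 0, 50], [0, 0, 0, 0, 0, 0, 50], [0, 0, 0, 0, 0, 0, 50]]]'

```text
t: 22.15
eef_pos: [0.5056, -0.03, 0.3144]
ee_rot: [-1.829, -2.553, 0.0]
wrist_force: [-0.8, -0.3, 0.1]
gripper_width: 0.05
grip_force: 0.0
```

```bash
python3 - <<'E'
from m import *
s=ctrl.sense();print(s['t'],s['eef_pos'],s['wrist_force'])
O=np.array([547.6,33.9,0]);a=np.radians(18.6);B=np.array([[np.cos(a),-np.sin(a),0],[np.sin(a),np.cos(a),0],[0,0,1]])
for n in('wrist','scene'):
    c=cap(n);P=cloud(c);f=c['img'].astype(int);Z=P[...,2];ok=c['depth']>0;q=(P*1000-O)@B
    save('end_'+n,c['img'])
    for x in(-60,60):
        bl=(f[...,2]>f[...,0]+12)&ok&(Z>.16)&(Z<.175)&(np.abs(q[...,0]-x)<25)&(np.abs(q[...,1])<120)
        if bl.sum()>30:print(n,x,np.percentile(q[bl],[1,50,99],axis=0).tolist(),'yaw mrad',np.polyfit(q[bl][:,1],q[bl][:,0],1)*1000,'tilt mrad',np.polyfit(q[bl][:,1],q[bl][:,2],1)[0]*1000)
E
```

```text
22.15 [ 0.5 -0.   0.3] [-0.8 -0.3  0.1]
wrist -60 [[-66.44852863127345, -71.12827474666808, 161.34029511755378], [-60.1994760493904, -6.2007148371098015, 166.72298046795646], [-54.318263699425835, 69.04191834921507, 168.56054508774986]] yaw mrad [    -2.5 -60466.3] tilt mrad -8.98099592315395
wrist 60 [[52.22963520717327, -60.961618728883586, 163.3950500450097], [58.042409440738744, 13.003898336639685, 166.55527142009342], [64.73230866880938, 75.65898616911966, 168.57952151922902]] yaw mrad [   -3.1 58176.2] tilt mrad -2.0860487688573848
scene -60 [[-67.41241038147997, -74.864973648055, 163.11814066971806], [-61.954256914231344, -12.116224440034758, 167.2254821515574], [-55.86252884262673, 60.61257114998272, 169.62841851353846]] yaw mrad [    -2.5 -61711.9] tilt mrad 4.179451558150905
scene 60 [[51.49939108345573, -65.25299990251949, 160.17853872330915], [55.41166848257951, -0.5101833738095386, 166.48808799284708], [64.31441753053704, 72.2290704320748, 169.31970575869042]] yaw mrad [   -5.8 56679.8] tilt mrad 4.578984232591922
```

View pics/end_wrist.png

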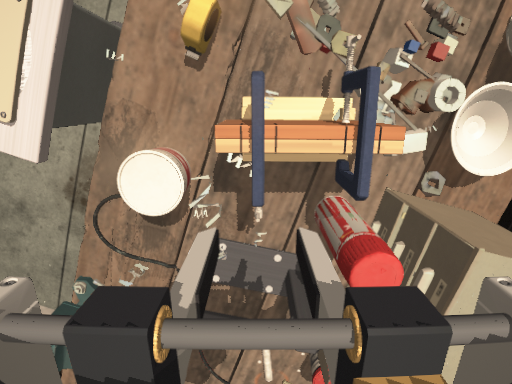

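The view shows both clamps square astride the boards, at columns 258 and 368, with tops at z = 167. They are level to about 0.5° and within 2 mm of the marks, and the tub, can and tape stand where they were. The gripper is clear, so I hand in.

```bash
python3 -c "
from cell import ticket
print(ticket.finish_job())"
```

```text
the job is handed in; nothing more can be done
None
```

Both clamps are seated square and level astride the boards, one between each pair of pencil lines and within about 2 mm of the marks by most readings (one scene-camera reading put clamp_1 about 4 mm off); the spray can, tub and tape were not touched, and the job was handed in at about 22 s.

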